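# Hang up the canister that holds the whisky stones

### The job

One of the three look-alike brass canisters is full of steel whisky stones and clearly heavier; the other two are empty. Find the full one by its weight and hang it by its loop on the arm of the hook stand, hanging free and still; leave the two empty ones standing upright where they were (put back any that you lift), without tipping any canister over or disturbing the other things on the counter.

Things in the scene. Friction and masses are not known exactly. Their poses are not given: they have to be found in the camera images.
- canister_a: one of three look-alike upright round brass canisters, 66 mm across, lid fixed (69 mm across, top 86 mm up). On the lid a rigid flat loop, 54 mm wide along y, 9 mm thick along x: opening 40 mm wide and 40 mm high (86 to 126 mm up), top bar 14 mm high; 140 mm tall in all. Origin: centre of its underside; z up, x through the loop's opening
- canister_a_loop (a point): centre of the underside of the loop's top bar of canister_a, 126 mm above its underside. Empty, a canister weighs 0.16 to 0.20 kg; with the stones (a few mm of play inside) 0.52 to 0.70 kg. Which one is full changes every time and cannot be seen
- canister_b: one of three look-alike upright round brass canisters, 66 mm across, lid fixed (69 mm across, top 86 mm up). On the lid a rigid flat loop, 54 mm wide along y, 9 mm thick along x: opening 40 mm wide and 40 mm high (86 to 126 mm up), top bar 14 mm high; 140 mm tall in all. Origin: centre of its underside; z up, x through the loop's opening
- canister_b_loop (a point): centre of the underside of the loop's top bar of canister_b, 126 mm above its underside. Empty, a canister weighs 0.16 to 0.20 kg; with the stones (a few mm of play inside) 0.52 to 0.70 kg. Which one is full changes every time and cannot be seen
- canister_c: one of three look-alike upright round brass canisters, 66 mm across, lid fixed (69 mm across, top 86 mm up). On the lid a rigid flat loop, 54 mm wide along y, 9 mm thick along x: opening 40 mm wide and 40 mm high (86 to 126 mm up), top bar 14 mm high; 140 mm tall in all. Origin: centre of its underside; z up, x through the loop's opening
- canister_c_loop (a point): centre of the underside of the loop's top bar of canister_c, 126 mm above its underside. Empty, a canister weighs 0.16 to 0.20 kg; with the stones (a few mm of play inside) 0.52 to 0.70 kg. Which one is full changes every time and cannot be seen
- hook_stand: dark steel hook stand, fixed: foot plate 130 x 110 mm, 12 mm thick; post 14 mm across, 200 mm high; from its top a level round arm 10 mm across along the stand's -x (towards the robot), centreline 200 mm up, 105 mm long, then an upturned end reaching 118 mm out and 217 mm up. Nothing stands above the arm. Origin: on the post's axis, at the counter; z up
- hook_mid (a point): top of the hook's arm, 65 mm from the post's axis and 205 mm above the counter: the usual place for the loop to hang
- wine_bottle: bystander: wine bottle, 74 mm across, 290 mm tall; origin at its underside
- flask: bystander: white drinking flask with a black cap, 72 mm across, 210 mm tall; origin at its underside
- bowl: bystander: small blue bowl, 110 mm across, 50 mm tall; origin at its underside
- spoon: bystander: wooden-handled spoon lying on the counter, along its x; origin at its underside
- coasters: bystander: round cork coaster stack, 90 mm across, 14 mm high; origin at its underside
- jar: bystander: amber jar with a steel lid, 60 mm across, 65 mm tall; origin at its underside
There are look-alikes about, which are no part of the job. What is shaped like the canister_b but pink or turquoise is not meant.

How it is judged:
By the outcome, as a careful person would: the job done as asked, in the order asked, and still so for the second after the job is handed in, with the robot touching nothing.
It also fails if it takes over 72 s, if anything falls off the work surface, if the arm or the gripper's body presses on something with over 40 N, if the wrist force passes 120 N, or if a joint passes its speed limit or range.

### The arm

A 6-joint arm with a two-finger parallel gripper is mounted at the origin on the work surface. World frame = base frame: x ahead of the robot, y to its left, z up, the work surface at z = 0. Lengths are in m, angles in rad, forces in N, time in s.
With the tool pointing down it reaches from about 0.375 to 0.825 m from the base axis. Payload 5.5 kg.
Tool frame: the origin (TCP) lies at the very end of the fingers, on their centre line; the grasp point (between the pads) lies arm.pinch_z behind it (arm.pinch_z is the distance from the TCP to the grasp point, in m); z points along the fingers, y is the line along which they close (so a half turn about z gives the same grasp; the last joint's range is limited). The gripper opens to 85 mm and grips with 20 to 120 N. Pads are 22 mm wide; open, the fingers measure 114 mm over their backs; the gripper's body (76 mm by 85 mm) begins 54 mm behind the grasp point. The pads swing forward as they close: fully open they stand 13 mm farther back than shut.
Start: joints at [1.148, 0.314, -0.047, 1.21, 0, 1.571], TCP at [0.246, 0.547, 0.205] pointing down, gripper open.
Joint ranges: [-2.67, 2.67], [-0.69, 1.73], [-1.03, 1.25], [-2.08, 2.16], [-1.42, 1.45], [-3.14, 3.14]. Speed limits (rad/s): [2.39, 2.39, 3.01, 3.14, 3.14, 3.14].

### API

Orientations are given as a unit quaternion [w, x, y, z].
In Python, from bench import observe, imaging, workorder, models, arm gives the robot as it stands.
- The arm moves only by the tool arm_command, never from a script. Its argument "moves" is a list of rows, each a list of 6 numbers: the shift along the world's x, y, z each as a share of 75 cm, from -1 to 1, then the turn, a rotation vector about the world's x, y, z each as a share of 90 degrees, from -1 to 1. A call has 1 to 20 rows; each row shifts and turns the commanded pose from where the row before left it; what a row does not reach is not made up. A row lasts 1/10 s, in which the tool goes at most 50 mm and 8.59 degrees, less where a joint would pass 70% of its speed; a pose out of reach is approached as far as the arm can. A call with a number of a shift or a turn outside -1 to 1 is refused whole. A call with a gripper value outside its range is refused whole. "hand" is the opening, from -1 (shut) to 1 (fully open), set as the call begins (left out, the last holds). The fingers move at their own pace and stop on an object; "grip_force" is the grip in N (left out, the last holds). Time passes only in rows, so rows that do not move let the fingers close. It gives the time, the measured TCP pose, the force, the opening and the grip force at its end, in the units of the state.
- observe(): the state, without advancing time (a new reading comes with each control period).
- imaging.read_camera(name): name is "side" or "top"; returns a dict with "img" (400x640x3 uint8, blue, green, red), "fx", "fy", "cx", "cy" (pixels), "k1" (the pictures are not rectified: a ray, as slopes to the right and down, at radius r is drawn at 1 + k1 r^2 times it, then the intrinsics apply), "extrinsics" (4x4, takes a point from world to camera coordinates). Camera axes: x right, y up, looking along -z (the intrinsics and any distortion apply to the point x, -y, -z); pixel columns grow to the right and rows downward; lengths in m; the calibration is good to about 2 mm. A picture is of the moment at which its call begins. There is no depth.
- workorder.sign_off(): hands the job in; it is judged then, once.
Trained networks look in the newest picture that a camera, given by its name, has taken for a name from the list of things; names that differ only in an ending like _2 or _b are one class to them, and where a whole thing is asked for, a point or a joint stands for the part that bears it (a point fixed in the world has none). Each returns a list of dicts, best first, with "confidence" (0 to 1); they miss things now and then, are a little off and sometimes report something else, mostly with a low value. They report only what shows in the picture. A call takes as long as a camera call. They do not tell look-alikes from the thing itself.
- models.regions_of(thing, camera): "region" (400x640 bool, what is visible of it).
- models.landmark_of(thing, camera): "location" ([x, y, z] in m, in world coordinates, good to about 4 mm: a listed point, or the origin of a listed thing).
The state is a dict: "time": time; "q": joint angles; "joint_vel": joint speeds; "joint_torque": joint torques, N m; "tool_pos": TCP position; "ee_rot": TCP orientation; "contact_force": force on the tool from outside, world axes, zero at the start; "moment": the same for the moment, N m; "grip_width": finger opening in m; "gripper_force": force on a finger pad.
Only numpy, scipy, OpenCV 4.12 (cv2) and the standard library are available. Lean on these libraries where they do the work, as an engineer would, in place of code of your own. Each camera call takes 0.05 s, during which the arm holds its last target. There are 200 camera calls.

## Working session

There is one attempt and no reset: what is moved stays moved. The work goes in short steps, Python scripts to look and compute and a tool call to move; the robot and the scene stay as the last step left them, time stands still between calls to the robot, and variables do not carry over. Pictures are saved under pics/ and viewed, at most 10 in all, crops included, and the job is handed in when it is done.

Besides the shell and the picture viewer there is one more tool, called after ">>>" as a command line: name --pt "numbers of a row" for each row, then --argument value for the rest. arm_command: Moves the arm, as the interface text tells. Shift numbers are shares of 75 cm and turn numbers shares of 90 degrees, none past 1 either way. Its arguments: {"type":"object","properties":{"moves":{"type":"array","items":{"type":"array","items":{"type":"number","minimum":-1,"maximum":1}}},"hand":{"type":"number"},"grip_force":{"type":"number"}},"required":["moves"]}

```bash
mkdir -p pics
python3 - <<'E'
from bench import observe, imaging, models, arm
import cv2, numpy as np
s=observe(); print({k:np.round(v,3) for k,v in s.items()}, arm.pinch_z)
for c in ("top","side"):
    d=imaging.read_camera(c); cv2.imwrite(f"pics/{c}0.png",d["img"])
    print(c,d["fx"],d["cx"],d["cy"],d["k1"],np.round(d["extrinsics"],3).tolist())
    for t in ("canister_a","canister_a_loop","hook_stand","hook_mid","wine_bottle","flask","bowl","spoon","coasters","jar"):
        print(t,[(np.round(r["location"],3).tolist(),round(r["confidence"],2)) for r in models.landmark_of(t,c)])
E
```

```text
{'time': np.float64(0.0), 'q': array([ 1.148,  0.314, -0.048,  1.21 , -0.   ,  1.571]), 'joint_vel': array([-0.001,  0.001,  0.001, -0.   , -0.001,  0.001]), 'joint_torque': array([ 1.0000e-03, -5.3959e+01,  3.3975e+01,  1.9000e-02,  0.0000e+00,
       -0.0000e+00]), 'tool_pos': array([0.246, 0.547, 0.204]), 'ee_rot': array([-0.   ,  0.21 ,  0.978, -0.001]), 'contact_force': array([0.26 , 0.258, 0.046]), 'moment': array([0.026, 0.034, 0.013]), 'gripper_force': np.float64(0.0), 'grip_width': np.float64(0.085)} 0.0187
top 468.9131351047378 325.645247860027 207.99627847840392 0.04165114273644007 [[-0.009, -1.0, -0.027, -0.04], [0.993, -0.012, 0.114, -0.612], [-0.115, -0.026, 0.993, -1.263], [0.0, 0.0, 0.0, 1.0]]
canister_a [([0.824, -0.159, -0.001], 0.86), ([0.466, -0.148, -0.0], 0.82), ([0.348, -0.328, -0.001], 0.77), ([0.57, -0.145, -0.002], 0.73), ([0.479, -0.312, -0.001], 0.72), ([0.598, -0.323, -0.002], 0.72), ([0.45, -0.027, 0.0], 0.62), ([0.342, -0.16, 0.003], 0.34)]
canister_a_loop [([0.481, -0.313, 0.127], 0.75)]
hook_stand [([0.625, 0.197, -0.001], 0.64)]
hook_mid [([0.558, 0.
[... 586 characters left out ...]
ister_a [([0.818, -0.157, 0.001], 0.74), ([0.477, -0.313, 0.003], 0.7), ([0.598, -0.321, 0.0], 0.64), ([0.348, -0.161, -0.004], 0.64), ([0.567, -0.144, -0.001], 0.62), ([0.452, -0.025, -0.002], 0.59), ([0.467, -0.155, 0.001], 0.59), ([0.346, -0.325, 0.002], 0.55)]
canister_a_loop [([0.483, -0.313, 0.126], 0.94), ([0.701, -0.217, 0.002], 0.41)]
hook_stand [([0.623, 0.199, -0.002], 0.7)]
hook_mid [([0.559, 0.194, 0.21], 0.65)]
wine_bottle [([0.631, -0.433, -0.005], 0.94)]
flask [([0.77, -0.01, 0.002], 0.79), ([0.565, -0.142, 0.002], 0.48)]
bowl [([0.702, -0.222, 0.001], 0.94)]
spoon [([0.348, -0.159, -0.005], 0.61)]
coasters [([0.617, -0.019, -0.002], 0.89)]
jar [([0.343, 0.273, 0.003], 0.93)]
```

View pics/top0.png

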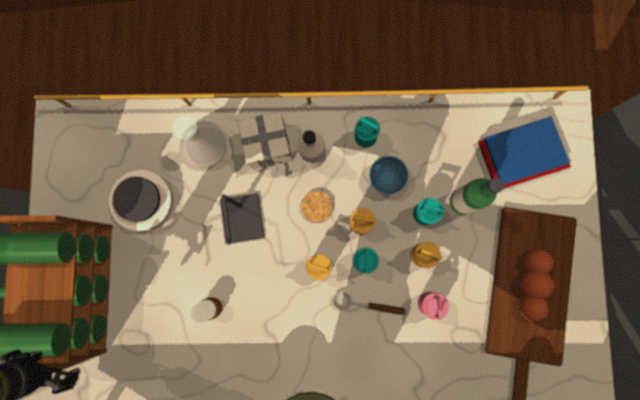

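View pics/side0.png

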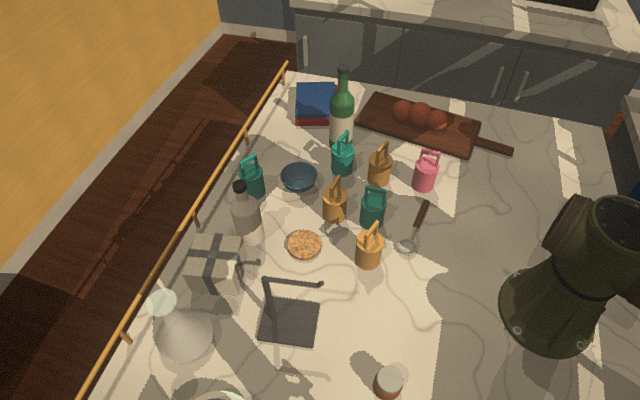

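```bash
cat > h.py <<'E'
import cv2, numpy as np
from bench import observe, imaging, models, arm
S=4
def proj(d,P):
    F=np.diag([1,-1,-1.]); E=d["extrinsics"]; R=F@E[:3,:3]; t=F@E[:3,3]
    K=np.array([[d["fx"],0,d["cx"]],[0,d["fy"],d["cy"]],[0,0,1.]])
    return cv2.projectPoints(np.asarray(P,float).reshape(-1,3),cv2.Rodrigues(R)[0],t,K,np.array([d["k1"],0,0,0]))[0][:,0]
def pose(P,x,y,yaw):
    c,s=np.cos(yaw),np.sin(yaw); return np.asarray(P,float)@np.array([[c,s,0],[-s,c,0],[0,0,1]])+[x,y,0]
def box(x0,x1,y0,y1,z0,z1): return [[a,b,c] for a in(x0,x1) for b in(y0,y1) for c in(z0,z1)]
t=np.linspace(0,2*np.pi,40)
def ring(r,z): return np.c_[r*np.cos(t),r*np.sin(t),0*t+z].tolist()
CAN=[ring(.033,0)+ring(.033,.08),ring(.0345,.08)+ring(.0345,.086),box(-.0045,.0045,-.027,-.02,.086,.126),box(-.0045,.0045,.02,.027,.086,.126),box(-.0045,.0045,-.027,.027,.126,.14)]
STAND=[box(-.007,.007,-.007,.007,0,.2),box(-.105,0,-.005,.005,.195,.205),box(-.118,-.108,-.005,.005,.2,.217)]
def render(d,parts,p):
    m=np.zeros((400*S,640*S),np.uint8)
    for q in parts:
        h=cv2.convexHull(((proj(d,pose(q,*p))+.5)*S).astype(np.int32)); cv2.fillConvexPoly(m,h,1)
    return cv2.resize(m.astype(np.float32),(640,400),interpolation=cv2.INTER_AREA)
E
cat > fit.py <<'E'
from h import *
D={c:imaging.read_camera(c) for c in("top","side")}
rough=[(.57,-.145),(.451,-.026),(.479,-.313)]
tiles=[]
M={}
for c,d in D.items():
    hsv=cv2.cvtColor(d["img"],cv2.COLOR_BGR2HSV).astype(int)
    M[c]=((hsv[...,0]>8)&(hsv[...,0]<28)&(hsv[...,1]>150)).astype(np.float32)
for x,y in rough:
    regs={}
    for c,d in D.items():
        u,v=proj(d,[x,y,.045])[0].astype(int)
        rs=[r["region"] for r in models.regions_of("canister_a",c) if r["region"][v-3:v+4,u-3:u+4].mean()>.5]
        regs[c]=(rs[0].astype(np.float32) if rs else None); print(c,u,v,len(rs))
    def cost(p):
        e=0
        for c,d in D.items():
            if regs[c] is None: continue
            m=render(d,CAN,p); e+=np.abs(m-regs[c]).sum()/regs[c].sum()
        return e
    best=min(((cost((x,y,a)),a) for a in np.radians(np.arange(-90,90,10))))
    from scipy.optimize import minimize
    r=min((minimize(cost,(x,y,a),method="Nelder-Mead",options=dict(initial_simplex=[(x,y,a),(x+.006,y,a),(x,y+.006,a),(x,y,a+.2)],maxiter=80)) for a in (best[1]-.15,best[1]+.15)),key=lambda r:r.fun)
    print(np.round(r.x,4),np.degrees(r.x[2]),r.fun)
    row=[]
    for c,d in D.items():
        u,v=proj(d,[x,y,.08])[0].astype(int); im=d["img"].copy()
        a=cv2.resize(im[v-32:v+32,u-32:u+32],None,fx=3,fy=3,interpolation=cv2.INTER_CUBIC)
        b=a.copy(); 
        for q in CAN[1:]:
            h=cv2.convexHull(((proj(d,pose(q,*r.x))-[u-32,v-32]+.5)*3).astype(np.int32)); cv2.polylines(b,[h],True,(255,0,0),1)
        row+=[a,b]
    tiles.append(np.hstack(row))
cv2.imwrite("pics/crop1.png",np.vstack(tiles))
d=D
row=[]
for c,dd in D.items():
    u,v=proj(dd,[.57,.19,.15])[0].astype(int); a=cv2.resize(dd["img"][v-50:v+50,u-50:u+50],None,fx=4,fy=4,interpolation=cv2.INTER_CUBIC)
    for q in STAND:
        h=cv2.convexHull(((proj(dd,pose(q,.6235,.198,.1))-[u-50,v-50]+.5)*4).astype(np.int32)); cv2.polylines(a,[h],True,(0,0,255),1)
    row.append(a)
cv2.imwrite("pics/stand1.png",np.hstack(row))
E
python3 fit.py
```

```text
top 361 222 1
side 334 204 1
[ 0.5709 -0.143  -0.1784] -10.2239766214279 0.14122100174427032
top 318 266 1
side 367 250 0
[ 0.4507 -0.0279 -0.9365] -53.65608238306341 0.06812739372253418
top 425 255 1
side 379 168 1
[ 0.4792 -0.3113 -0.3793] -21.732885508584094 0.15470510721206665
```

View pics/crop1.png

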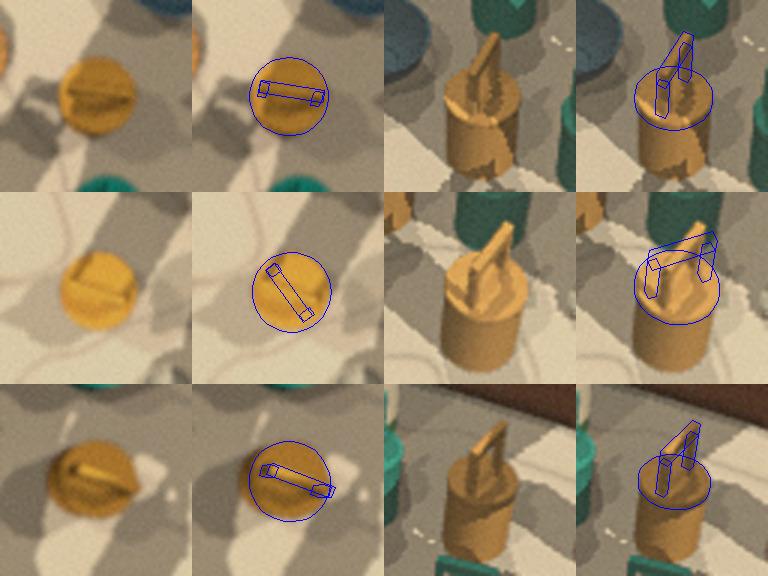

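View pics/stand1.png

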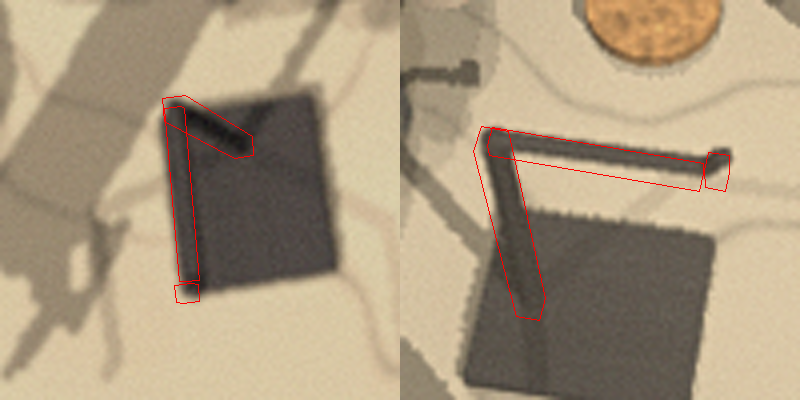

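```bash
cat > fit2.py <<'E'
from h import *
from scipy.optimize import least_squares, minimize
D={c:imaging.read_camera(c) for c in("top","side")}
off={c:proj(D[c],[.57,.19,.15])[0].astype(int)-50 for c in D}
obs=[("top",(0,0,.2),(173,108)),("top",(-.113,0,.212),(188,290)),("top",(0,0,.012),(245,149)),
     ("side",(0,0,.2),(495,141)),("side",(-.106,0,.2),(706,167)),("side",(-.113,0,.215),(724,154)),("side",(0,0,.012),(533,308))]
def res(p):
    e=[]
    for c,P,uv in obs:
        o=np.array(uv,float)-(400 if c=="side" else 0)*np.array([1,0])
        e+=list(proj(D[c],pose([P],*p))[0]+.5-off[c]-o/4 if c=="top" else proj(D[c],pose([P],*p))[0]+.5-off[c]-o/4)
    return np.array(e)
r=least_squares(res,(.6235,.198,.1)); print("stand",np.round(r.x,4),np.degrees(r.x[2]),np.round(r.fun,1))
print("hook_mid",pose([(-.065,0,.205)],*r.x))
# canister 2 with colour in side view, and yaw scans of all
for x,y in [(.5709,-.143),(.4507,-.0279),(.4792,-.3113)]:
    E={}
    for c,d in D.items():
        hsv=cv2.cvtColor(d["img"],cv2.COLOR_BGR2HSV).astype(int)
        m=((hsv[...,0]>8)&(hsv[...,0]<26)&(hsv[...,1]>130)).astype(np.float32)
        u,v=proj(d,[x,y,.07])[0].astype(int); w=np.zeros_like(m); w[v-34:v+34,u-24:u+24]=1
        E[c]=(m*w,w)
    def cost(p,cs=("side","top")): return sum((np.abs(render(D[c],CAN,p)-E[c][0])*E[c][1]).sum()/E[c][0].sum() for c in cs)
    best=[]
    for a in np.radians([-35,-20,-5]):
        s=minimize(cost,(x,y,a),method="Nelder-Mead",options=dict(initial_simplex=[(x,y,a),(x+.006,y,a),(x,y+.006,a),(x,y,a+.2)],maxiter=80)); best.append((s.fun,s.x))
    f,p=min(best,key=lambda b:b[0]); print(np.round(p,4),np.degrees(p[2]),round(f,3))
E
python3 fit2.py
```

```text
stand [0.6222 0.1985 0.15  ] 8.595348964885495 [ 0.2  0.7  1.6  1.  -1.5 -0.5 -0.5  0.5  0.3  0.7 -0.6  0.6 -0.4 -1.9]
hook_mid [[0.55790004 0.18878517 0.205     ]]
[ 0.5712 -0.1436 -0.0978] -5.600790225572621 0.293
[ 0.4513 -0.0276 -0.3685] -21.111316619515105 0.272
[ 0.4798 -0.3115 -0.2714] -15.54814006426092 0.375
```

The brass canisters are at top pixels (362,221), (319,266) and (427,255). The turquoise ones at (367,130), (430,211), (366,261) and the pink one at (434,305) are look-alikes. The crop confirms three plain brass bodies. The stand's arm is free, and its tip points toward the robot. I'll weigh the nearest canister, at (0.451, -0.027), first.

>>> arm_command --pt "0 0 0.04 0 0 0" --pt "0.017 -0.048 0.04 0 0 0.025" --pt "0.017 -0.048 0 0 0 0" --pt "0.017 -0.048 0 0 0 0" --pt "0.017 -0.048 0 0 0 0" --pt "0.017 -0.048 0 0 0 0" --pt "0.017 -0.048 0 0 0 0" --pt "0.017 -0.048 0 0 0 0" --pt "0.017 -0.048 0 0 0 0" --pt "0.017 -0.048 0 0 0 0" --pt "0.017 -0.048 0 0 0 0" --pt "0.017 -0.048 0 0 0 0" --pt "0.017 -0.048 0 0 0 0" --pt "0.017 -0.048 0 0 0 0" --pt "0.017 -0.048 0 0 0 0" --pt "0.017 -0.048 0 0 0 0" --pt "0.017 -0.048 0 0 0 0" --pt "0 0 0 0 0 0" --pt "0 0 0 0 0 0" --hand 1 --grip_force 40

```text
time: 3.5
tool_pos: [0.4501, -0.0293, 0.2646]
ee_rot: [-0.0, 0.192, 0.981, 0.0]
contact_force: [-0.9, 0.7, 0.4]
grip_width: 0.0852
gripper_force: 0.0
```

>>> arm_command --pt "0.0013 0.003 -0.045 0 0 0" --pt "0 0 -0.045 0 0 0" --pt "0 0 -0.045 0 0 0" --pt "0 0 -0.045 0 0 0" --pt "0 0 -0.018 0 0 0" --pt "0 0 -0.018 0 0 0" --pt "0 0 0 0 0 0" --pt "0 0 0 0 0 0"

```text
time: 4.3
tool_pos: [0.451, -0.0256, 0.1031]
ee_rot: [-0.0, 0.19, 0.982, 0.0]
contact_force: [-0.2, 0.2, 0.5]
grip_width: 0.0853
gripper_force: 0.0
```

```bash
cat > look.py <<'E'
from h import *
import sys
n,x,y,z=sys.argv[1],*map(float,sys.argv[2:5]); row=[]
for c in("top","side"):
    d=imaging.read_camera(c); u,v=proj(d,[x,y,z])[0].astype(int); u=max(u,50);v=max(v,50)
    row.append(cv2.resize(d["img"][v-50:v+50,u-50:u+50],(400,400),interpolation=cv2.INTER_CUBIC))
cv2.imwrite(f"pics/{n}.png",np.hstack(row))
E
python3 look.py g1 .451 -.027 .12; python3 -c "
from bench import observe
s=observe();print(s['tool_pos'],s['contact_force'],s['time'])"
```

```text
[ 0.45181946 -0.02608284  0.10368687] [ 0.17350712 -0.60247883  0.10394581] 4.4
```

View pics/g1.png

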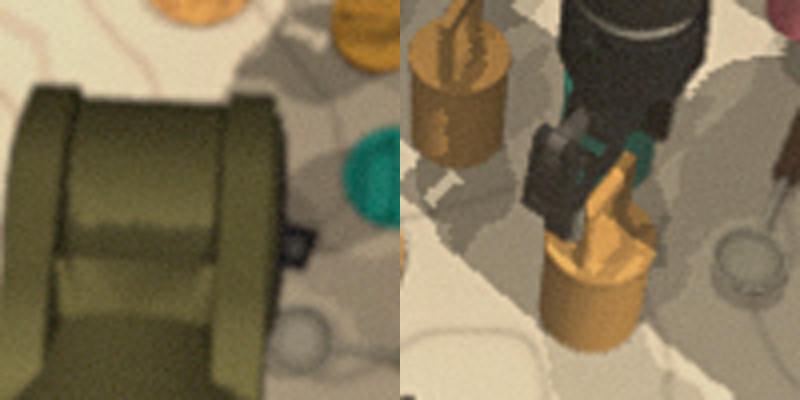

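The side view at right shows the fingers straddling the loop, with a finger at (555,190) and the loop at (605,200). I'll close and lift slightly to weigh it.

>>> arm_command --pt "0 0 0 0 0 0" --pt "0 0 0 0 0 0" --pt "0 0 0 0 0 0" --pt "0 0 0 0 0 0" --pt "0 0 0 0 0 0" --pt "0 0 0 0 0 0" --pt "0 0 0 0 0 0" --pt "0 0 0 0 0 0" --hand -1 --grip_force 35

```text
time: 5.2
tool_pos: [0.4518, -0.0269, 0.1037]
ee_rot: [0.001, 0.191, 0.982, -0.0]
contact_force: [-0.8, -0.4, 5.7]
grip_width: 0.052
gripper_force: 35.5
```

>>> arm_command --pt "0 0 0.007 0 0 0" --pt "0 0 0.007 0 0 0" --pt "0 0 0.006 0 0 0" --pt "0 0 0 0 0 0" --pt "0 0 0 0 0 0" --pt "0 0 0 0 0 0" --pt "0 0 0 0 0 0" --pt "0 0 0 0 0 0"

```text
time: 6.0
tool_pos: [0.4509, -0.0266, 0.1175]
ee_rot: [-0.0, 0.191, 0.982, -0.0]
contact_force: [0.2, -0.4, -6.9]
grip_width: 0.0516
gripper_force: 37.7
```

>>> arm_command --pt "0 0 0 0 0 0" --pt "0 0 0 0 0 0" --pt "0 0 0 0 0 0"

```text
time: 6.3
tool_pos: [0.4511, -0.0266, 0.1177]
ee_rot: [-0.0, 0.191, 0.982, 0.0]
contact_force: [-0.4, 0.7, -6.5]
grip_width: 0.0519
gripper_force: 37.7
```

The lifted load is about 6.7 N, or 0.66 kg, so this is the full one. The other two can stay untouched. I'll lift it, turn it and line it up in front of the hook tip.

>>> arm_command --pt "0 0 0 0 0 0" --pt "0 0 0.015 0 0 0" --pt "0 0 0.03 0 0 0" --pt "0 0 0.035 0 0 0" --pt "0 0 0.025 0 0 0" --pt "0 0.01 0.01 0 0 0.04" --pt "-0.001 0.025 0 0 0 0.06" --pt "-0.001 0.035 0 0 0 0.06" --pt "-0.001 0.04 0 0 0 0.06" --pt "-0.001 0.04 0 0 0 0.06" --pt "-0.001 0.04 0 0 0 0.049" --pt "-0.001 0.035 0 0 0 0" --pt "-0.001 0.025 0 0 0 0" --pt "0 0.015 0 0 0 0" --pt "0 0.004 0 0 0 0" --pt "0 0 0 0 0 0" --pt "0 0 0 0 0 0" --pt "0 0 0 0 0 0" --pt "0 0 0 0 0 0" --pt "0 0 0 0 0 0" --grip_force 60

```text
time: 8.3
tool_pos: [0.446, 0.1747, 0.204]
ee_rot: [0.0, -0.066, 0.998, -0.0]
contact_force: [-1.0, -0.6, -5.8]
grip_width: 0.0505
gripper_force: 64.3
```

```bash
python3 look.py g2 .5 .18 .2; python3 -c "
from bench import observe
s=observe();print(s['tool_pos'],s['ee_rot'],s['contact_force'],s['time'],s['q'],s['grip_width'])"
```

```text
[0.44597246 0.17491827 0.20396525] [ 2.80243411e-05 -6.63600687e-02  9.97795741e-01 -1.51892432e-05] [-0.61553875  0.48865546 -5.81385301] 8.4 [ 3.73813775e-01  8.67851535e-02 -3.29217758e-01  1.15474919e+00
 -4.59139630e-05  2.40996034e-01] 0.05041047661161562
```

View pics/g2.png

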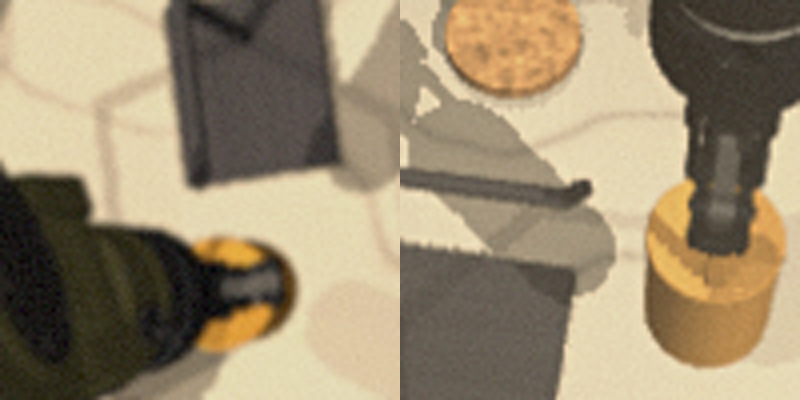

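```bash
cat > ov.py <<'E'
from h import *
D={c:imaging.read_camera(c) for c in("top","side")}
p=observe()["tool_pos"]; up=p[2]-.1037
for c,d in D.items():
    o=proj(d,[.5,.18,.2])[0].astype(int)-50
    f=lambda P: np.round((proj(d,P)+.5-o)*4).astype(int).tolist()
    print(c,"post/arm tip",f(pose([(0,0,.2),(-.113,0,.212)],.6222,.1985,.131)))
    lid=np.array(f(pose(ring(.0345,.086+up),p[0],p[1],.131))); print("lid box",lid.min(0),lid.max(0))
    for t in("canister_a","hook_mid","hook_stand"):
        print(t,[(np.round(r["location"],4).tolist(),round(r["confidence"],2)) for r in models.landmark_of(t,c) if r["location"][1]>.1])
E
python3 ov.py
```

```text
top post/arm tip [[178, 3], [195, 186]]
lid box [160 237] [274 353]
canister_a [([0.4427, 0.1737, 0.0994], 0.58)]
hook_mid [([0.5558, 0.1874, 0.2058], 0.94)]
hook_stand [([0.6221, 0.1962, 0.0015], 0.87), ([0.3441, 0.2749, -0.0012], 0.74)]
side post/arm tip [[-47, 175], [181, 195]]
lid box [242 176] [385 305]
canister_a [([0.4429, 0.176, 0.0989], 0.82)]
hook_mid [([0.5598, 0.1924, 0.2092], 0.65)]
hook_stand [([0.6251, 0.2014, -0.0019], 0.68)]
```

The networks put the held canister at (0.443, 0.175, 0.099), with the fingers centred. In the top crop the hook tip is at (197,180), as predicted. I'll slide it along the arm.

>>> arm_command --pt "0.004 0.0005 0 0 0 0" --pt "0.008 0.001 0 0 0 0" --pt "0.012 0.0016 0 0 0 0" --pt "0.015 0.002 0 0 0 0" --pt "0.015 0.002 0 0 0 0" --pt "0.015 0.002 0 0 0 0" --pt "0.015 0.002 0 0 0 0" --pt "0.015 0.002 0 0 0 0" --pt "0.015 0.0019 0 0 0 0" --pt "0.012 0.0015 0 0 0 0" --pt "0.01 0.0013 0 0 0 0" --pt "0.007 0.0009 0 0 0 0" --pt "0.004 0.0005 0 0 0 0" --pt "0.002 0.0003 0 0 0 0" --pt "0 0 0 0 0 0" --pt "0 0 0 0 0 0" --pt "0 0 0 0 0 0"

```text
time: 10.5
tool_pos: [0.5573, 0.1898, 0.204]
ee_rot: [-0.0, -0.067, 0.998, -0.0]
contact_force: [0.0, 0.1, -6.5]
grip_width: 0.0505
gripper_force: 64.3
```

```bash
python3 look.py g3 .56 .19 .2; python3 ov.py | grep can
```

```text
canister_a [([0.558, 0.1915, 0.1022], 0.74)]
canister_a [([0.5584, 0.193, 0.0988], 0.72)]
```

View pics/g3.png

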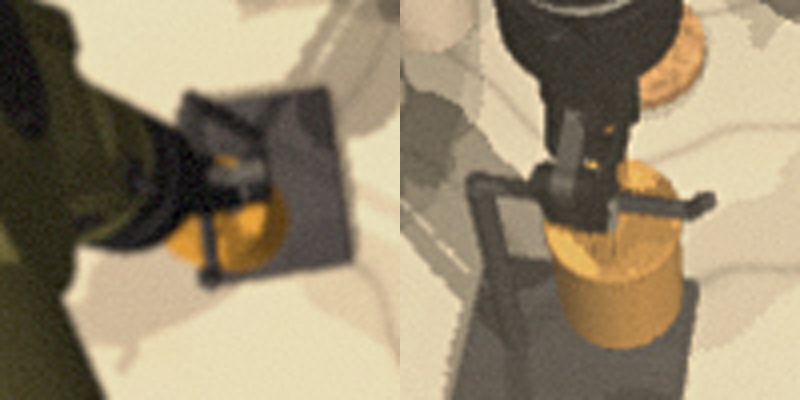

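Both views show the arm passing through the loop, with its tip at side (710,200), and the force shows no contact. I'll lower onto the arm.

>>> arm_command --pt "0 0 -0.004 0 0 0" --pt "0 0 -0.004 0 0 0" --pt "0 0 -0.004 0 0 0" --pt "0 0 -0.004 0 0 0" --pt "0 0 -0.004 0 0 0" --pt "0 0 -0.003 0 0 0" --pt "0 0 0 0 0 0" --pt "0 0 0 0 0 0"

```text
time: 11.8
tool_pos: [0.5576, 0.1898, 0.1867]
ee_rot: [-0.0, -0.067, 0.998, -0.0]
contact_force: [-0.6, -0.7, -6.8]
grip_width: 0.0507
gripper_force: 64.3
```

>>> arm_command --pt "0 0 -0.0015 0 0 0" --pt "0 0 -0.0015 0 0 0" --pt "0 0 0 0 0 0"

```text
time: 12.1
tool_pos: [0.5576, 0.1898, 0.1843]
ee_rot: [-0.0, -0.067, 0.998, -0.0]
contact_force: [0.1, 0.1, -6.5]
grip_width: 0.0507
gripper_force: 64.3
```

>>> arm_command --pt "0 0 -0.0013 0 0 0" --pt "0 0 0 0 0 0"

```text
time: 12.3
tool_pos: [0.5576, 0.1897, 0.1833]
ee_rot: [-0.0, -0.067, 0.998, -0.0]
contact_force: [-0.9, 0.5, -6.3]
grip_width: 0.0504
gripper_force: 64.3
```

>>> arm_command --pt "0 0 -0.0013 0 0 0" --pt "0 0 0 0 0 0"

```text
time: 12.5
tool_pos: [0.5579, 0.1898, 0.183]
ee_rot: [0.0, -0.067, 0.998, 0.0]
contact_force: [-1.1, -0.7, -2.8]
grip_width: 0.0508
gripper_force: 64.7
```

>>> arm_command --pt "0 0 -0.0013 0 0 0" --pt "0 0 0 0 0 0"

```text
time: 12.7
tool_pos: [0.558, 0.1899, 0.1827]
ee_rot: [0.001, -0.067, 0.998, 0.0]
contact_force: [-2.5, -1.2, 4.2]
grip_width: 0.0508
gripper_force: 65.5
```

>>> arm_command --pt "0 0 0.0008 0 0 0" --pt "0 0 0 0 0 0" --pt "0 0 0 0 0 0" --grip_force 20

```text
time: 13.0
tool_pos: [0.5579, 0.1899, 0.1827]
ee_rot: [0.0, -0.067, 0.998, 0.0]
contact_force: [-2.2, -0.5, 5.3]
grip_width: 0.0504
gripper_force: 65.6
```

>>> arm_command --pt "0 0 0 0 0 0" --pt "0 0 0 0 0 0" --pt "0 0 0 0 0 0" --pt "0 0 0 0 0 0" --hand 0.32

```text
time: 13.4
tool_pos: [0.5578, 0.1899, 0.182]
ee_rot: [0.0, -0.067, 0.998, 0.0]
contact_force: [0.1, 0.5, 0.3]
grip_width: 0.0563
gripper_force: 0.0
```

>>> arm_command --pt "0 0 0 0 0 0" --pt "0 0 0 0 0 0" --pt "0 0 0 0 0 0" --pt "0 0 0 0 0 0" --pt "0 0 0 0 0 0" --pt "0 0 0 0 0 0" --pt "0 0 0 0 0 0" --pt "0 0 0 0 0 0" --hand 1

```text
time: 14.2
tool_pos: [0.5577, 0.1898, 0.1821]
ee_rot: [0.0, -0.067, 0.998, -0.0]
contact_force: [0.1, 0.1, 0.5]
grip_width: 0.0851
gripper_force: 0.0
```

```bash
python3 look.py g4 .56 .19 .2; python3 ov.py | grep can
```

```text
canister_a [([0.5578, 0.191, 0.0752], 0.88)]
canister_a [([0.5578, 0.1894, 0.0765], 0.77)]
```

View pics/g4.png

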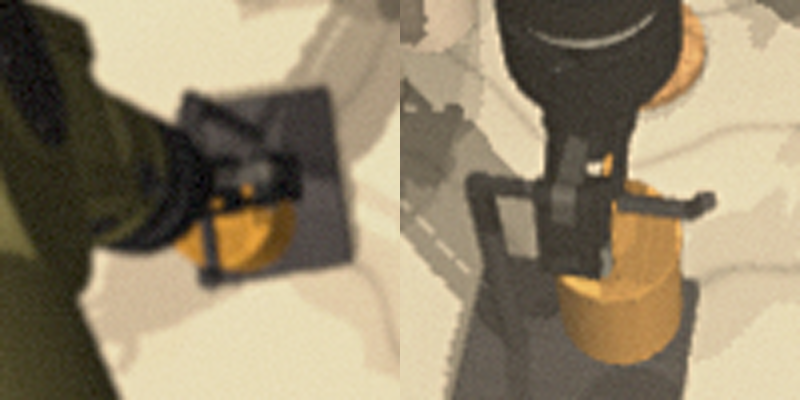

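The gripper is open and touching nothing, and the canister hangs from the arm with its lid at side (620,270). I'll retreat straight up, then back toward the robot.

>>> arm_command --pt "0 0 0.01 0 0 0" --pt "0 0 0.02 0 0 0" --pt "0 0 0.03 0 0 0" --pt "0 0 0.03 0 0 0" --pt "0 0 0.03 0 0 0" --pt "0 0 0.03 0 0 0" --pt "0 0 0.03 0 0 0" --pt "-0.03 0 0 0 0 0" --pt "-0.04 0 0 0 0 0" --pt "-0.04 0 0 0 0 0" --pt "-0.03 0 0 0 0 0" --pt "-0.02 0 0 0 0 0" --pt "0 0 0 0 0 0" --pt "0 0 0 0 0 0" --pt "0 0 0 0 0 0" --pt "0 0 0 0 0 0" --pt "0 0 0 0 0 0" --pt "0 0 0 0 0 0" --pt "0 0 0 0 0 0" --pt "0 0 0 0 0 0"

```text
time: 16.7
tool_pos: [0.4377, 0.1898, 0.3171]
ee_rot: [-0.0, -0.067, 0.998, -0.0]
contact_force: [0.0, -0.7, -0.4]
grip_width: 0.0853
gripper_force: 0.0
```

Run:
```python
from h import *
for i in range(2):
  for c in("top","side"):
    d=imaging.read_camera(c); cv2.imwrite(f"pics/end_{c}{i}.png",d["img"])
    print(c,[(np.round(r["location"],3).tolist(),round(r["confidence"],2)) for r in models.landmark_of("canister_a",c)])
a,b=[cv2.imread(f"pics/end_side{i}.png").astype(int) for i in(0,1)]
print("diff",(np.abs(a-b).max(2)>40).sum())
im=cv2.imread("pics/end_side1.png"); cv2.imwrite("pics/end.png",cv2.resize(im[100:400,180:580],(800,600),interpolation=cv2.INTER_CUBIC))
```

```text
top [([0.555, 0.19, 0.077], 0.92), ([0.479, -0.311, -0.005], 0.81), ([0.467, -0.149, 0.003], 0.73), ([0.823, -0.161, -0.002], 0.73), ([0.569, -0.141, -0.003], 0.72), ([0.347, -0.325, -0.003], 0.7), ([0.597, -0.323, -0.005], 0.65)]
side [([0.343, -0.328, 0.001], 0.93), ([0.566, -0.143, -0.001], 0.73), ([0.816, -0.156, -0.002], 0.6), ([0.592, -0.324, -0.004], 0.56)]
top [([0.599, -0.322, -0.001], 0.94), ([0.347, -0.326, -0.003], 0.91), ([0.465, -0.148, 0.001], 0.87), ([0.478, -0.31, 0.0], 0.84), ([0.573, -0.14, -0.004], 0.84), ([0.558, 0.19, 0.078], 0.64)]
side [([0.566, -0.143, -0.0], 0.96), ([0.344, -0.324, 0.002], 0.89), ([0.57, -0.141, 0.124], 0.72), ([0.817, -0.158, -0.001], 0.67), ([0.557, 0.187, 0.078], 0.65), ([0.593, -0.322, -0.002], 0.56), ([0.554, 0.192, 0.2], 0.53)]
diff 3
```

View pics/end.png

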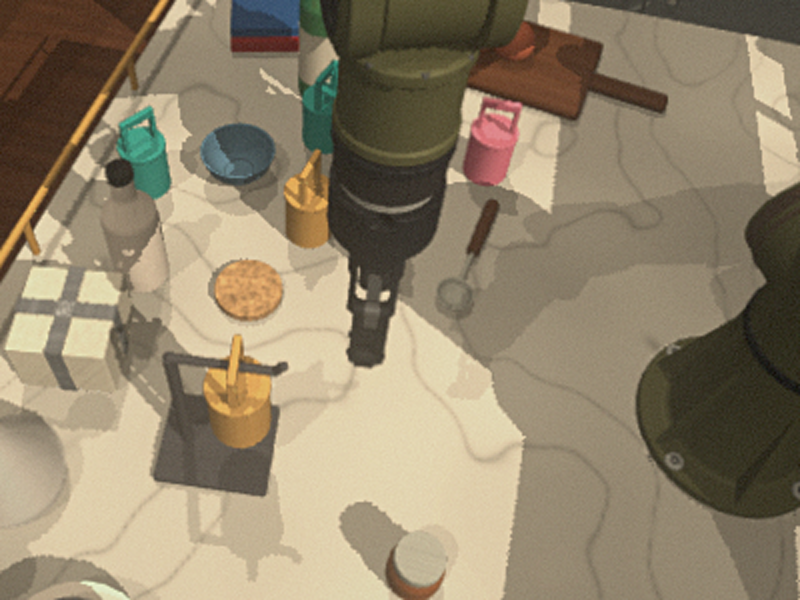

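The brass canister hangs upright on the hook arm at (238,400) and hasn't moved between frames. The gripper is clear, and the other things are where they were. I'll hand it in.

```bash
python3 -c "
from bench import workorder
print(workorder.sign_off())"
```

```text
the job is handed in; nothing more can be done
None
```

The full canister, about 0.66 kg by the wrist force, hangs free and still on the hook arm; it was the first one I weighed, so I never touched the two empty ones, and the job is handed in.

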